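Free the seized clamp knob of the circuit-board holder

TASK

Two board holders stand on the bench; the clamp knob of the one that holds the circuit board with the finned metal heat sink has seized. Break that knob loose with a short firm anticlockwise twist (seen from above), then turn it on freely to its open stop, so that the jaw backs off the board, and let go. Leave the board lying in its holder and do not turn the other holder's knob.

Things in the scene. Friction and masses are not known exactly. Their poses are not given: they have to be found in the camera images.
- clamp_knob (a joint): Turn of the knob to free, rad: 0 tight (start), grows anticlockwise from above, open stop at 1.31 (75 deg). Its holder carries the board with the finned aluminium heat sink, 40 x 44 x 24 mm. Seized: it takes about 0.35 N m (0.45 at most) over the first 15 deg, then it is loose and turns freely (0.03 N m), staying where it is left. The jaw backs off 6 mm per rad with it.
- clamp_knob_grip (a point): Centre of that knob's black bar grip, on its vertical axis, 73 mm above the bench: 52 mm long (along this point's x, turning with the knob), 14 wide (y), 28 high, on a thin stem; top at 87 mm. Below it a grey block 46 x 80 mm, top at 45 mm. The holder, a plate 190 x 110 x 12 mm, is fixed to the bench; knob 62 mm from its middle. Nothing within 110 mm stands above 53 mm.
- spare_knob (a joint): Turn of the knob of the other, alike holder, whose board carries three upright black round capacitors with bright tops (18 mm across) and no heat sink. Tight, a bar lies along its holder's length, as on the first one. 0 at the start, to be left there.
- board_mid (a point): Middle of the loose green circuit board with the heat sink, 84 x 64 x 3 mm, about 90 g, lying flat on ledges between the jaws, its underside 20 mm above the bench, 97 mm from the knob's axis.
Not all that is in view belongs to the job. What is shaped like the part that bears clamp_knob but green or yellow is not meant.

How it is judged:
On the way:
1. the seized knob is broken loose and has begun to turn (value of joint clamp_knob above 0.3 rad), for 0.05 s.
At the end, for the whole second after the job is handed in: The freed knob is at rest within 15 degrees of its open stop (beyond 1.05 rad), the other knob is still tight (below 0.15 rad), and the board with the heat sink still lies in its holder, within 15 mm of where it was (value of joint clamp_knob above 1.05 rad and value of joint spare_knob below 0.15 rad and distance of board_mid from where it was at the start of the episode below 0.015 m and velocity of joint clamp_knob below 0.1 rad/s); the robot touches nothing.
It fails at once if the other holder's knob was turned (value of joint spare_knob above 0.15 rad).
It fails at once if the board with the heat sink was knocked out of its place (distance of board_mid from where it was at the start of the episode above 0.02 m).
It also fails if it takes over 29 s, if anything falls off the work surface, if the arm or the gripper's body presses on something with over 40 N, if the wrist force passes 120 N, or if a joint passes its speed limit or range.

ROBOT

A 6-joint arm with a two-finger parallel gripper is mounted at the origin on the work surface. World frame = base frame: x ahead of the robot, y to its left, z up, the work surface at z = 0. Lengths are in m, angles in rad, forces in N, time in s.
With the tool pointing down it reaches from about 0.35 to 0.85 m from the base axis. Payload 8.1 kg.
Tool frame: the origin (TCP) lies midway between the tips of the shut fingers; the grasp point (between the pads) lies robot.grip_depth behind it (robot.grip_depth is the distance from the TCP to the grasp point, in m); z points along the fingers, y is the line along which they close (so a half turn about z gives the same grasp; the last joint's range is limited). The gripper opens to 93 mm and grips with 3 to 60 N. Pads are 15 mm wide; open, the fingers measure 128 mm over their backs; the gripper's body (75 mm by 188 mm) begins 65 mm behind the grasp point.
Start: joints at [-1.289, 0.13, 1.488, -0, 1.523, -0.085], TCP at [0.215, -0.56, 0.219] pointing down, gripper open.
Joint ranges: [-2.96, 2.96], [-0.89, 2.26], [0.02, 2.5], [-1.34, 4.48], [0, 2.73], [-2.66, 2.66]. Speed limits (rad/s): [2.39, 2.39, 2.79, 3.14, 3.14, 3.14].

INTERFACE

Orientations are given as a rotation vector (axis times angle).
In Python, from plant import robot gives the robot as it stands.
- The arm moves only by the tool carry_out, never from a script. Its argument "rows" is a list of rows, each a list of 6 numbers: the shift along the tool's x, y, z in m, then the turn, a rotation vector about the tool's x, y, z in degrees. A call has 1 to 12 rows; each row is the pose to reach, as a shift and turn from the pose commanded when the call began, along the tool's axes at that moment; what a row does not reach only later rows make up. A row lasts 1/8 s, in which the tool goes at most 62.5 mm and 10.7 degrees, less where a joint would pass 70% of its speed; a pose out of reach is approached as far as the arm can. A call with a gripper value outside its range is refused whole. "jaw" is the closure in counts, from 0 (fully open) to 255 (shut), set as the call begins (left out, the last holds). The fingers move at their own pace and stop on an object; "force" is the grip in N (left out, the last holds). Time passes only in rows, so rows that repeat a pose let the fingers close. It gives the time, the measured TCP pose, the force, the opening and the grip force at its end, in the units of the state.
- robot.read_state(): the state, without advancing time (a new reading comes with each control period).
- robot.read_camera(name): name is "side" or "top" or "wrist"; returns the picture (384x512x3 uint8, red, green, blue); there is no depth.
- robot.camera_model(name): a dict with "fx", "fy", "cx", "cy" (pixels), "R" (3x3) and "t" (3): a world point X has camera coordinates R X + t; the wrist camera has in their place "mount" (4x4, takes a point from camera to tool coordinates, whose origin is the TCP and whose axes are the flange's). Camera axes: x right, y down, z forward; pixel columns grow to the right and rows downward; lengths in m; the calibration is good to about 2 mm. A picture is of the moment at which its call begins: read the wrist's pose just before it. camera_model takes no time and is no camera call.
- robot.close_job(): hands the job in; it is judged then, once.
Trained networks look in the newest picture that a camera, given by its name, has taken for a name from the list of things; names that differ only in an ending like _2 or _b are one class to them, and where a whole thing is asked for, a point or a joint stands for the part that bears it (a point fixed in the world has none). Each returns a list of dicts, best first, with "conf" (0 to 1); they miss things now and then, are a little off and sometimes report something else, mostly with a low value. They report only what shows in the picture. A call takes as long as a camera call. They do not tell look-alikes from the thing itself.
- robot.outline_of(camera, target): "pixels" (384x512 bool, what is visible of it) and "pixel" ([column, row] in pixels, amid what is visible of it).
The state is a dict: "t": time; "q": joint angles; "dq": joint speeds; "joint_torque": joint torques, N m; "tool_pos": TCP position; "orientation": TCP orientation; "force": force on the tool from outside, world axes, zero at the start; "wrist_torque": the same for the moment, N m; "opening": finger opening in m; "gripper_force": force on a finger pad.
Only numpy, scipy, OpenCV 4.12 (cv2) and the standard library are available. Lean on these libraries where they do the work, as an engineer would, in place of code of your own. Each camera call takes 0.05 s, during which the arm holds its last target. There are 200 camera calls.

## Working session

There is one attempt and no reset: what is moved stays moved. The work goes in short steps, Python scripts to look and compute and a tool call to move; the robot and the scene stay as the last step left them, time stands still between calls to the robot, and variables do not carry over. Pictures are saved under pics/ and viewed, at most 10 in all, crops included, and the job is handed in when it is done.

Besides the shell and the picture viewer there is one more tool, called in YAML: its name, and indented under it one key for each argument. carry_out: Moves the arm, as the interface text tells. Its arguments: {"type":"object","properties":{"rows":{"type":"array"},"jaw":{"type":"number"},"force":{"type":"number"}},"required":["rows"]}

```bash
mkdir -p pics; python3 - <<'E'
from plant import robot
import cv2,numpy as np
ims=[]
for n in("top","side"):
    im=robot.read_camera(n); cv2.imwrite(f"pics/{n}0.png",im[:,:,::-1])
    for t in("clamp_knob","board_mid","spare_knob"):
        for d in robot.outline_of(n,t): print(n,t,round(d["conf"],2),np.round(d["pixel"]),d["pixels"].sum())
    c=robot.camera_model(n); print(n,-np.array(c["R"]).T@c["t"],c["fx"])
s=robot.read_state();print(s["t"],s["tool_pos"],s["orientation"],s["opening"],robot.grip_depth)
E
```

```text
top clamp_knob 0.61 [362. 198.] 198
top clamp_knob 0.61 [187. 300.] 187
top clamp_knob 0.44 [368. 297.] 161
top board_mid 0.61 [335. 167.] 787
top spare_knob 0.45 [161. 184.] 142
top [ 0.3157182  -0.00793096  1.10742261] 425.7770693474309
side clamp_knob 0.83 [318. 148.] 305
side clamp_knob 0.59 [278. 270.] 664
side board_mid 0.69 [277. 158.] 489
side spare_knob 0.86 [144. 220.] 473
side [-0.14483268  0.61604856  0.57284443] 476.1262131104934
0.4 [ 0.21518609 -0.56002749  0.21847448] [-3.08867892e+00 -5.72856186e-01  1.77710153e-05] 0.09313207534911021 0.0188
```

View pics/top0.png

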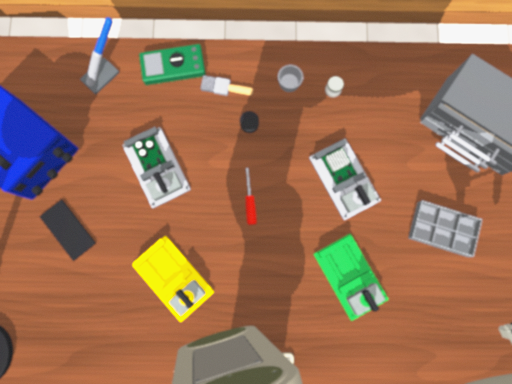

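View pics/side0.png

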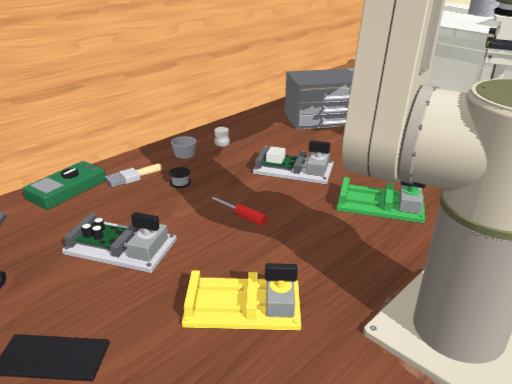

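The top view shows the heat-sink holder on the right: knob at about (362,197), board at about (338,165). The capacitor holder is on the left at about (155,167), and the yellow and green ones are decoys. In the side view the heat-sink holder's knob is at (318,148).

```bash
cat > h.py <<'E'
from plant import robot
import cv2,numpy as np
from scipy.spatial.transform import Rotation as Ro
def cam(n,s=None):
    c=robot.camera_model(n); K=np.array([[c["fx"],0,c["cx"]],[0,c["fy"],c["cy"]],[0,0,1]])
    if n=="wrist":
        T=np.eye(4);T[:3,:3]=Ro.from_rotvec(s["orientation"]).as_matrix();T[:3,3]=s["tool_pos"]
        W=np.linalg.inv(T@np.array(c["mount"])); return K,W[:3,:3],W[:3,3]
    return K,np.array(c["R"]),np.array(c["t"])
def back(C,px,z):
    K,R,t=C; o=-R.T@t; d=R.T@np.linalg.solve(K,[px[0],px[1],1]); return o+d*(z-o[2])/d[2]
def proj(C,X):
    K,R,t=C; p=K@(R@np.array(X)+t); return p[:2]/p[2]
E
python3 - <<'E'
from h import *
C=cam("top")
k=back(C,(362,197.5),.078); print("knob",k)
S=cam("side"); print("side",back(S,(319,148),.073))
# plate corners px (seen by eye) -> long axis
P=[back(C,p,.012)[:2] for p in((310,157),(344,140),(381,198),(346,218))]; print(np.round(P,3), np.mean(P,0))
ax=((P[2]+P[3])-(P[0]+P[1]))/2; print("len",np.linalg.norm(ax),"ang",np.degrees(np.arctan2(ax[1],ax[0])))
s=robot.read_state(); print(Ro.from_rotvec(s["orientation"]).as_matrix().round(3)); print(np.round(robot.camera_model("wrist")["mount"],3))
im=cv2.imread("pics/top0.png")[130:225,300:395]; cv2.imwrite("pics/c1.png",cv2.resize(im,None,fx=6,fy=6,interpolation=cv2.INTER_CUBIC))
E
```

```text
knob [ 0.48760049 -0.27303404  0.078     ]
side [ 0.48890227 -0.26451601  0.073     ]
[[ 0.606 -0.155]
 [ 0.654 -0.246]
 [ 0.498 -0.34 ]
 [ 0.444 -0.247]] [ 0.55043949 -0.24698979]
len 0.18380012154945183 ang -149.7171123704847
[[ 0.933  0.359 -0.   ]
 [ 0.359 -0.933  0.   ]
 [ 0.    -0.    -1.   ]]
[[-0.    -0.971 -0.238  0.065]
 [ 1.     0.    -0.001  0.   ]
 [ 0.001 -0.238  0.971 -0.167]
 [ 0.     0.     0.     1.   ]]
```

View pics/c1.png

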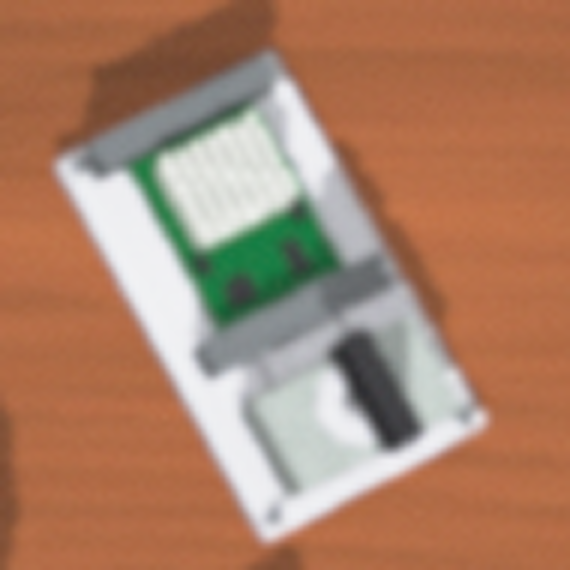

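The crop confirms the heat sink (white fins). The black bar lies along the holder, centred near (362.5,195), giving a knob at about (0.492,-0.272) and a yaw of about 30°. I'll hover above it and check with the wrist camera.

carry_out:
  rows:
    - [0.045,-0.021,0.002,0,0,-1]
    - [0.09,-0.042,0.005,0,0,-2]
    - [0.135,-0.063,0.007,0,0,-3]
    - [0.18,-0.084,0.01,0,0,-4]
    - [0.225,-0.105,0.012,0,0,-6]
    - [0.27,-0.126,0.015,0,0,-7]
    - [0.315,-0.147,0.018,0,0,-8]
    - [0.362,-0.169,0.02,0,0,-9.3]
    - [0.362,-0.169,0.02,0,0,-9.3]
    - [0.362,-0.169,0.02,0,0,-9.3]
  jaw: 0
  force: 60

```text
t: 1.65
tool_pos: [0.4923, -0.2726, 0.1986]
orientation: [3.032, 0.822, -0.001]
force: [0.3, 0.0, -0.1]
opening: 0.0929
gripper_force: 0.0
```

```bash
cat > w.py <<'E'
import sys
from h import *
s=robot.read_state(); im=robot.read_camera("wrist"); cv2.imwrite(sys.argv[1],im[:,:,::-1])
C=cam("wrist",s); tag=float(sys.argv[2])
print(s["t"],s["tool_pos"],s["q"],Ro.from_rotvec(s["orientation"]).as_matrix().round(3).tolist())
for d in robot.outline_of("wrist","clamp_knob"):
    m=d["pixels"]; print(d["conf"],d["pixel"],m.sum(),back(C,d["pixel"],tag))
    # dark bar pixels: top face
    b=m&(im.max(2)<70); pts=np.argwhere(b)[:,::-1].astype(np.float32)
    if len(pts)>20:
        r=cv2.minAreaRect(pts); bx=np.array([back(C,p,tag)[:2] for p in cv2.boxPoints(r)])
        print(r,bx.round(4).tolist(),bx.mean(0)); e=[bx[1]-bx[0],bx[2]-bx[1]]
        for v in e: print(np.linalg.norm(v),np.degrees(np.arctan2(v[1],v[0]))%180)
E
python3 w.py pics/w1.png .087
```

```text
1.65 [ 0.49233586 -0.27262405  0.19858513] [-5.96478672e-01  4.02427909e-02  1.62013130e+00 -4.94333775e-04
  1.48137656e+00  4.44597186e-01] [[0.863, 0.505, -0.0], [0.505, -0.863, -0.0], [-0.001, 0.0, -1.0]]
0.59 [255.1, 190.0] 934 [ 0.49521315 -0.2702628   0.087     ]
((259.4302673339844, 190.511962890625), (14.272273063659668, 57.25569534301758), 1.5911402702331543) [[0.4699, -0.2812], [0.5165, -0.2558], [0.5225, -0.2669], [0.4762, -0.2928]] [ 0.49627097 -0.27417112]
0.0530787137332248 28.649164334826548
0.012643683603715322 118.75532775979721
```

View pics/w1.png

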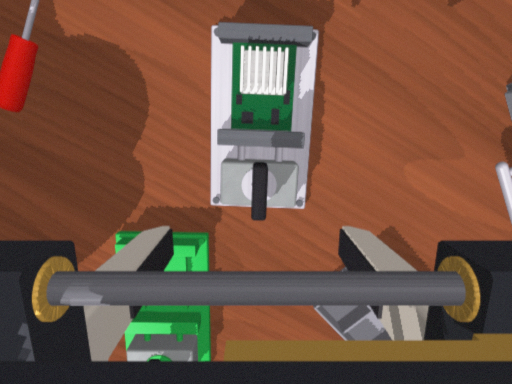

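In the wrist picture the bar runs from (261,163) to (258,219), under the heat-sink board (fins at (264,70)). It measures 53 x 12.6 mm, as expected, with its centre at (0.496,-0.2735) and a yaw of about 29°. Descending now, then gripping.

carry_out:
  rows:
    - [0.003,0.003,0.035,0,0,1]
    - [0.003,0.003,0.07,0,0,1]
    - [0.003,0.003,0.105,0,0,1]
    - [0.003,0.003,0.125,0,0,1]
    - [0.003,0.003,0.14,0,0,1]
    - [0.003,0.003,0.14,0,0,1]

```text
t: 2.5
tool_pos: [0.4961, -0.2736, 0.058]
orientation: [-3.039, -0.794, 0.001]
force: [0.0, 1.1, 0.6]
opening: 0.093
gripper_force: 0.0
```

carry_out:
  rows:
    - [0,0,0,0,0,0]
    - [0,0,0,0,0,0]
    - [0,0,0,0,0,0]
    - [0,0,0,0,0,0]
    - [0,0,0,0,0,0]
    - [0,0,0,0,0,0]
    - [0,0,0,0,0,0]
    - [0,0,0,0,0,0]
  jaw: 255
  force: 60

```text
t: 3.5
tool_pos: [0.4966, -0.2736, 0.0586]
orientation: [-3.039, -0.795, 0.0]
force: [0.9, -0.2, -0.3]
opening: 0.0176
gripper_force: 0.0
```

```bash
python3 -c "
from h import *
s=robot.read_state();print({k:np.round(s[k],3) for k in('t','q','force','wrist_torque','opening','gripper_force','tool_pos')})
cv2.imwrite('pics/w2.png',robot.read_camera('wrist')[:,:,::-1])"
```

```text
{'t': np.float64(3.5), 'q': array([-0.594,  0.177,  1.74 , -0.   ,  1.225,  0.465]), 'force': array([ 0.929, -0.217, -0.319]), 'wrist_torque': array([ 0.003, -0.015, -0.026]), 'opening': np.float64(0.018), 'gripper_force': np.float64(0.0), 'tool_pos': array([ 0.497, -0.274,  0.059])}
```

View pics/w2.png

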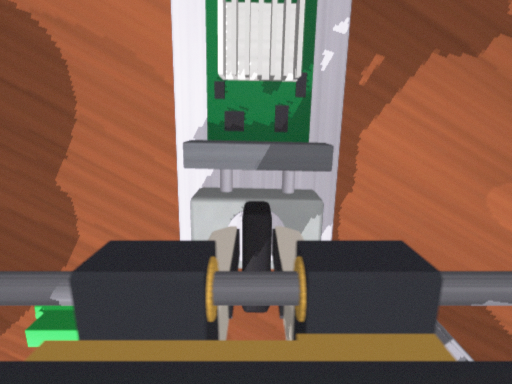

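The picture shows the fingers centred on the bar at (257,255), still closing: opening 17.6 mm, no force yet. I'll wait a little longer.

carry_out:
  rows:
    - [0,0,0,0,0,0]
    - [0,0,0,0,0,0]
    - [0,0,0,0,0,0]

```text
t: 3.92
tool_pos: [0.4967, -0.2738, 0.0586]
orientation: [3.039, 0.795, 0.0]
force: [1.3, -1.7, -2.0]
opening: 0.0135
gripper_force: 60.0
```

carry_out:
  rows:
    - [0,0,0,0,0,-6]
    - [0,0,0,0,0,-12]
    - [0,0,0,0,0,-18]
    - [0,0,0,0,0,-24]
    - [0,0,0,0,0,-30]
    - [0,0,0,0,0,-30]

```text
t: 4.68
tool_pos: [0.4962, -0.2732, 0.0586]
orientation: [-2.729, -1.553, 0.001]
force: [-2.2, 1.2, 2.0]
opening: 0.0135
gripper_force: 60.0
```

```bash
python3 -c "
from h import *
s=robot.read_state();print({k:np.round(s[k],3) for k in('t','q','force','wrist_torque','opening','gripper_force','tool_pos')})
cv2.imwrite('pics/w3.png',robot.read_camera('wrist')[:,:,::-1])"
```

```text
{'t': np.float64(4.675), 'q': array([-0.594,  0.176,  1.74 ,  0.   ,  1.227, -0.058]), 'force': array([-2.196,  1.181,  2.018]), 'wrist_torque': array([0.274, 0.425, 0.008]), 'opening': np.float64(0.014), 'gripper_force': np.float64(59.968), 'tool_pos': array([ 0.496, -0.273,  0.059])}
```

View pics/w3.png

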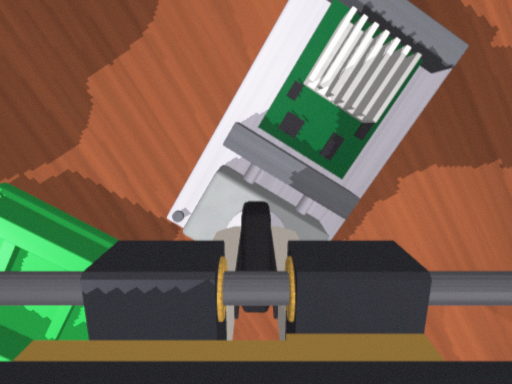

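The bar at (257,255) stays aligned between the fingers while the holder shows rotated, so the knob is loose and has turned 30°. Turning on towards the stop.

carry_out:
  rows:
    - [0,0,0,0,0,-7]
    - [0,0,0,0,0,-14]
    - [0,0,0,0,0,-21]
    - [0,0,0,0,0,-28]
    - [0,0,0,0,0,-35]
    - [0,0,0,0,0,-40]
    - [0,0,0,0,0,-44]
    - [0,0,0,0,0,-44]
    - [0,0,0,0,0,-44]

```text
t: 5.85
tool_pos: [0.495, -0.273, 0.0585]
orientation: [-1.95, -2.459, 0.002]
force: [-9.6, 3.7, 8.2]
opening: 0.0139
gripper_force: 60.0
```

carry_out:
  rows:
    - [0,0,0,0,0,0]
    - [0,0,0,0,0,0]
    - [0,0,0,0,0,0]
    - [0,0,0,0,0,0]
    - [0,0,0,0,0,0]
    - [0,0,0,0,0,0]
  jaw: 0

```text
t: 6.6
tool_pos: [0.4967, -0.2736, 0.0586]
orientation: [1.949, 2.464, 0.0]
force: [-0.5, -0.4, -1.1]
opening: 0.069
gripper_force: 0.0
```

carry_out:
  rows:
    - [0,0,-0.02,0,0,0]
    - [0,0,-0.06,0,0,0]
    - [0,0,-0.1,0,0,0]
    - [0,0,-0.14,0,0,0]
    - [0,0,-0.14,0,0,0]
    - [0,0,-0.14,0,0,0]

```text
t: 7.35
tool_pos: [0.4967, -0.2736, 0.1993]
orientation: [1.948, 2.463, 0.0]
force: [-0.5, -0.6, 0.9]
opening: 0.0931
gripper_force: 0.0
```

```bash
python3 w.py pics/w4.png .087
```

```text
7.35 [ 0.49670641 -0.27361832  0.19930928] [-5.93938128e-01  5.02914822e-02  1.60844844e+00  3.19495477e-05
  1.48189618e+00 -8.26341474e-01] [[-0.23, 0.973, 0.001], [0.973, 0.23, -0.001], [-0.001, 0.001, -1.0]]
0.77 [7.6, 135.2] 330 [ 0.27378099 -0.27173856  0.087     ]
((9.5, 136.5), (19.0, 19.0), 0.0) [[0.2677, -0.2827], [0.2671, -0.2662], [0.283, -0.2624], [0.2839, -0.2789]] [ 0.27544415 -0.27254545]
0.016548297613365313 92.36152282190646
0.016399284440504588 13.306942820531626
```

View pics/w4.png

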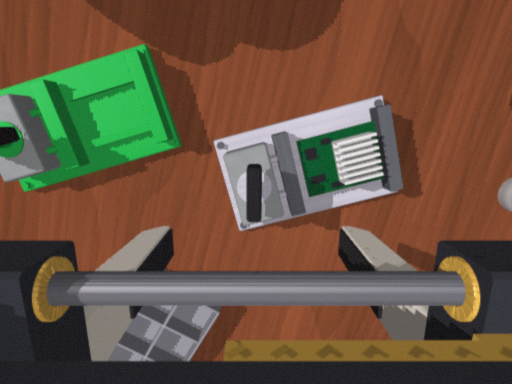

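The bar at (254,192) lies about 74° from the holder's axis. The board with its heat sink is in place at (345,158), and the gripper is clear. Handing in.

```bash
python3 -c "
from plant import robot
print(robot.close_job())"
```

```text
the job is handed in; nothing more can be done
None
```

I broke the seized knob loose, turned it about 74° (its open stop is at 75°) and let go, with the board still in its holder and the other knob not touched; the job is handed in, and no verdict came back.

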